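# Fit a drawer roller and bite its push-on axle cap tight

### The arm

A 6-joint arm with a two-finger parallel gripper is mounted at the origin on the work surface. World frame = base frame: x ahead of the robot, y to its left, z up, the work surface at z = 0. Lengths are in m, angles in rad, forces in N, time in s.
With the tool pointing down it reaches from about 0.3 to 0.825 m from the base axis. Payload 5.4 kg.
Tool frame: the origin (TCP) lies at the very end of the fingers, on their centre line; the grasp point (between the pads) lies 19 mm behind it; z points along the fingers, y is the line along which they close (so a half turn about z gives the same grasp; the last joint's range is limited). The gripper opens to 92 mm and grips with 3 to 60 N. Pads are 20 mm wide; open, the fingers measure 128 mm over their backs; the gripper's body (75 mm by 189 mm) begins 69 mm behind the grasp point.
Start: joints at [-1.448, 0.158, 1.597, -0, 1.386, -0.21], TCP at [0.188, -0.543, 0.215] pointing down, gripper open.
Joint ranges: [-2.91, 2.91], [-0.94, 2.29], [0.18, 2.7], [-1.29, 4.43], [0.17, 2.64], [-3, 3]. Speed limits (rad/s): [2.57, 2.57, 3.14, 3.14, 3.14, 3.14].

### API

Orientations are given as a rotation vector (axis times angle).
In Python, from workcell import bot gives the robot as it stands. Calls block until the motion is done:
- bot.goto(position, orientation): joint-space move of the TCP to a pose.
- bot.line_to(position, rot=None, max_speed=0.15): straight line of the TCP; rot=None keeps the orientation; max_speed is the mean speed in m/s.
- bot.set_joints(angles): joint-space move.
- bot.set_gripper(opening, newtons=None): opening from 0.0 (shut) to 1.0 (fully open); newtons is the grip in N (None keeps the last); returns when the fingers have stopped.
- bot.hold(seconds).
- bot.inverse_kinematics(position, orientation): joint angles nearest the present ones, or None.
- bot.read_camera(name): name is "side" or "top"; returns a dict with "pixels" (480x640x3 uint8, blue, green, red), "fx", "fy", "cx", "cy" (pixels), "k1" (the pictures are not rectified: a ray, as slopes to the right and down, at radius r is drawn at 1 + k1 r^2 times it, then the intrinsics apply), "R" (3x3) and "t" (3): a world point X has camera coordinates R X + t. Camera axes: x right, y down, z forward; pixel columns grow to the right and rows downward; lengths in m; the calibration is good to about 2 mm. A picture is of the moment at which its call begins. There is no depth.
A pose or a line that the arm cannot do raises bot.MotionError and nothing moves.
- bot.job_done(): hands the job in; it is judged then, once.
Readings, each from a call of its own:
- bot.current_clock(): time.
- bot.current_joints(): joint angles.
- bot.current_joint_vel(): joint speeds.
- bot.current_effort(): joint torques, N m.
- bot.current_ee_pos(): TCP position.
- bot.current_tool_rot(): TCP orientation.
- bot.current_contact_force(): force on the tool from outside, world axes, zero at the start.
- bot.current_ft_torque(): the same for the moment, N m.
- bot.current_opening(): opening from 0.0 (shut) to 1.0 (fully open).
- bot.current_grip_force(): force on a finger pad.
Only numpy, scipy, OpenCV 4.12 (cv2) and the standard library are available. Lean on these libraries where they do the work, as an engineer would, in place of code of your own. Each camera call takes 0.05 s, during which the arm holds its last target. There are 200 camera calls.

### The job

The roller for the chiller drawer is being put on its bracket: set the white roller flat on the upright axle, put the red push-on cap over the axle with its flange down, and press it straight down until its teeth have bitten, the flange is tight on the roller and the spring washer under the roller is squeezed fully down to its hard stop. Feel for that stop: finish with a firm push of about 25 newtons and never press the roller with more than 45, then let go. Leave the small brass cap, the screwdriver and the wrench where they are.

Things in the scene. Friction and masses are not known exactly. Their poses are not given: they have to be found in the camera images.
- bracket: Blue steel plate 90 x 70 x 10 mm, bolted to the counter, at any yaw (z up), with a plain upright steel axle of 10 mm diameter at its centre. Origin: centre of the plate's underside, at counter height.
- washer_seat (a point): Centre of the top of the unloaded copper-coloured spring washer around the axle's foot, 36 mm across, 22 mm above the bracket's origin (this point does not move). The washer yields under 2 to 8 N until the roller lands on a hard shoulder hidden inside it, 2 to 8 mm farther down; how far differs every time and is found only by feel.
- axle_tip (a point): Centre of the axle's tip, 66 mm above the bracket's origin. The last 7 mm of the axle taper to 4.4 mm diameter.
- roller: White plastic roller, a flat ring of 56 mm outer diameter, 24 mm thick, with a 15 mm bore, 80 g, lying flat on the counter. Origin: centre of its underside; z is the bore's axis. On the washer its underside is 22 mm above the bracket's origin.
- roller_top (a point): Centre of the roller's upper face, 24 mm above its origin.
- cap: Red push-on axle cap, 34 mm high, 80 g, standing flange down: flange 34 mm across and 6 mm thick at the bottom, above it a closed round neck of 22 mm diameter. Origin: centre of its open underside; z up along its axis. Mouth 14 mm wide, bore 31 mm deep.
- cap_neck (a point): Where to grip the cap: on its axis, 27 mm above its origin, so that the fingertips bear on the flange. Inside, four sprung steel teeth 8 mm above the mouth close to 7 mm. Forces needed: over the axle's taper up to about 15 N, then about 3 to 11 N, a little jerky, along the shank, the washer's push on top of that, and a steep rise at the hard stop. The teeth hold against lifting.
- small_cap: Small brass cap for another axle, 24 mm across and 24 mm high; not wanted. Origin: centre of its underside.
- screwdriver: Loose screwdriver lying on the counter, a bystander.
- wrench: Loose wrench lying on the counter, a bystander.
Things that resemble listed ones, but are neither listed nor needed, are in the scene too. Of the things shaped like the bracket, the blue one is meant. Several things have the shape of the roller; the one meant has the colours described above.

How it is judged:
By the outcome, as a careful person would: the job done as asked, in the order asked, and still so for the second after the job is handed in, with the robot touching nothing.
It also fails if it takes over 58 s, if anything falls off the work surface, if the arm or the gripper's body presses on something with over 40 N, if the wrist force passes 120 N, or if a joint passes its speed limit or range.

## Working session

There is one attempt and no reset: what is moved stays moved. The work goes in short steps, each a Python script; the robot and the scene stay as the last script left them, time stands still between calls to the robot, and variables do not carry over. Pictures are saved under pics/ and viewed, at most 10 in all, crops included, and the job is handed in when it is done.

```bash
ls; mkdir -p pics
python3 - <<'E'
from workcell import bot
import cv2,numpy as np
for n in ("top","side"):
    c=bot.read_camera(n); cv2.imwrite(f"pics/{n}0.png",c["pixels"])
    print(n,c["fx"],c["fy"],c["cx"],c["cy"],c["k1"],np.round(c["R"],3).tolist(),np.round(c["t"],3),(-np.array(c["R"]).T@c["t"]).round(3))
print(bot.current_clock(),bot.current_tool_rot(),bot.current_contact_force())
E
```

```text
pics
top 571.4407596774059 571.4407596774059 321.8058572547311 247.42158178444103 0.03520355530038635 [[0.018, -1.0, 0.019], [-0.996, -0.02, -0.091], [0.092, -0.017, -0.996]] [-0.02   0.539  1.178] [0.429 0.01  1.222]
side 530.3588101545175 530.3588101545175 328.1404302839348 244.37817115953197 -0.1572088746424968 [[0.992, -0.128, -0.021], [-0.097, -0.625, -0.775], [0.086, 0.77, -0.632]] [-0.539  0.109  1.11 ] [ 0.449 -0.855  0.775]
0.1 [-3.09652842e+00 -5.19959774e-01 -1.03502561e-04] [ 0.10088766 -0.0504269   0.27340896]
```

View pics/top0.png

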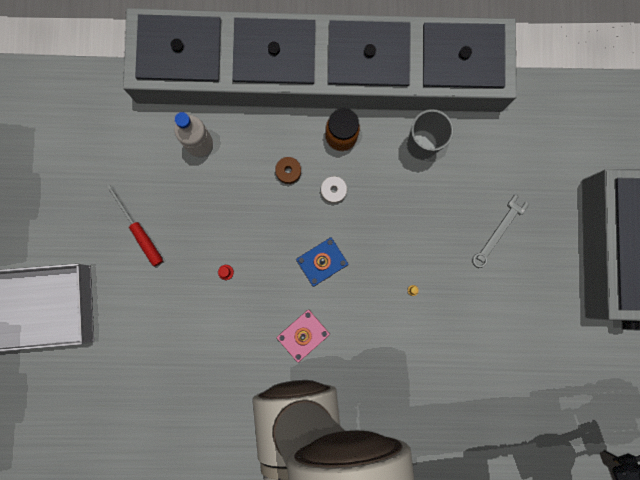

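View pics/side0.png

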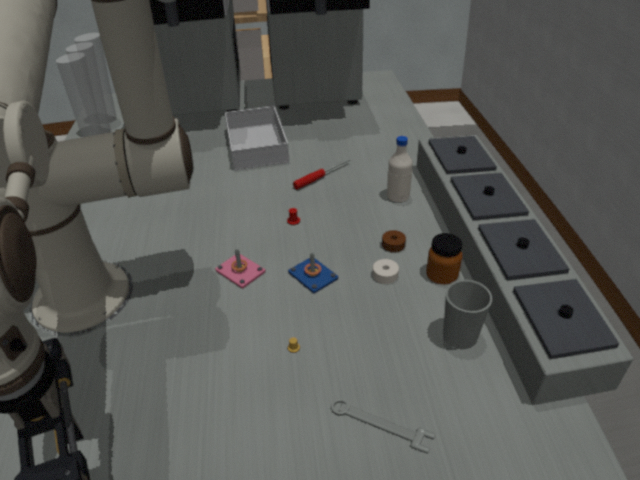

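The top view shows the white roller at (334,189), red cap (226,272), blue bracket (322,261) and brass cap (413,290). The side view shows the roller at (386,271), cap (293,216) and bracket (313,274). Decoys are a brown ring and a pink bracket. The orange jar stands ahead of the roller.

```bash
cat > h.py <<'E'
from workcell import bot
import cv2,numpy as np
from scipy.spatial.transform import Rotation as Ro
def ray(c,uv):
    d=(np.array(uv,float)-[c["cx"],c["cy"]])/[c["fx"],c["fy"]]; s=d.copy()
    for _ in range(20): s=d/(1+c["k1"]*(s@s))
    R=np.array(c["R"]); return -R.T@np.array(c["t"]), R.T@np.array([*s,1])
def onz(c,uv,z):
    o,d=ray(c,uv); return o+d*(z-o[2])/d[2]
def proj(c,X):
    p=np.array(c["R"])@X+c["t"]; s=p[:2]/p[2]; s=s*(1+c["k1"]*(s@s)); return s*[c["fx"],c["fy"]]+[c["cx"],c["cy"]]
def tri(c1,u1,c2,u2):
    A=[];b=[]
    for c,u in((c1,u1),(c2,u2)):
        o,d=ray(c,u); d/=np.linalg.norm(d); P=np.eye(3)-np.outer(d,d); A.append(P);b.append(P@o)
    return np.linalg.lstsq(np.vstack(A),np.hstack(b),rcond=None)[0]
HSV={"white":((0,0,175),(180,40,255)),"red":((0,170,70),(6,255,255)),"blue":((100,120,50),(125,255,255)),"copper":((5,100,90),(20,255,255))}
def blob(c,col,uv,r=35):
    h=cv2.cvtColor(c["pixels"],cv2.COLOR_BGR2HSV); m=cv2.inRange(h,*HSV[col])
    if col=="red": m|=cv2.inRange(h,(174,170,70),(180,255,255))
    w=np.zeros_like(m); u,v=map(int,uv); w[max(v-r,0):v+r,max(u-r,0):u+r]=255; m&=w
    cs,_=cv2.findContours(m,cv2.RETR_EXTERNAL,cv2.CHAIN_APPROX_NONE)
    return max(cs,key=cv2.contourArea)
def down(phi):  # tool z down, tool y (closing line) at world angle phi
    y=np.array([np.cos(phi),np.sin(phi),0]); z=np.array([0,0,-1.]); return Ro.from_matrix(np.c_[np.cross(y,z),y,z]).as_rotvec()
E
python3 - <<'E'
from h import *
T=bot.read_camera("top");S=bot.read_camera("side")
def d(n,c,col,uv,z,r=35):
    k=blob(c,col,uv,r); (u,v),(a,b),g=cv2.minAreaRect(k); e=cv2.minEnclosingCircle(k)
    print(n,np.round((u,v,a,b,g),1),cv2.boundingRect(k),"xy",onz(c,(u,v),z).round(4)); return k
d("rollerT",T,"white",(334,189),.022,25);d("rollerS",S,"white",(386,271),.014,22)
d("capT",T,"red",(226,272),.015,20);d("capS",S,"red",(293,216),.017,20)
kT=d("brT",T,"blue",(322,261),.01);kS=d("brS",S,"blue",(313,274),.01)
d("washT",T,"copper",(322,261),.022,15);d("washS",S,"copper",(313,270),.022,15)
big=lambda c,u,v,r:cv2.resize(c["pixels"][v-r:v+r,u-r:u+r],(390,390),interpolation=cv2.INTER_CUBIC)
cv2.imwrite("pics/crops.png",np.vstack([np.hstack([big(T,322,261,30),big(S,313,270,30)])]))
cv2.imwrite("pics/crops2.png",np.vstack([np.hstack([big(T,226,272,20),big(S,293,216,20)])]))
E
```

```text
rollerT [333.5 188.5  24.   24.   45. ] (321, 177, 26, 25) xy [ 0.6657 -0.0324  0.022 ]Traceback (most recent call last):
  File "<stdin>", line 6, in <module>
  File "<stdin>", line 4, in d
  File "h.py", line 23, in blob
    return max(cs,key=cv2.contourArea)
ValueError: max() iterable argument is empty
```

```bash
cat > m.py <<'E'
from h import *
T=bot.read_camera("top");S=bot.read_camera("side")
h=cv2.cvtColor(S["pixels"],cv2.COLOR_BGR2HSV); print(h[262:284:3,386].tolist(),h[271,365:372].tolist())
HSV["whiteS"]=((0,0,135),(180,45,255))
def d(n,c,col,uv,z,r=35):
    try: k=blob(c,col,uv,r)
    except ValueError: print(n,"none"); return
    (u,v),(a,b),g=cv2.minAreaRect(k)
    print(n,np.round((u,v,a,b,g),1),cv2.boundingRect(k),"xy",onz(c,(u,v),z).round(4)); return k
d("rollerT",T,"white",(334,189),.022,25);d("rollerS",S,"whiteS",(386,271),.014,22)
d("capT",T,"red",(226,272),.015,20);d("capS",S,"red",(293,216),.017,20)
kT=d("brT",T,"blue",(322,261),.01);kS=d("brS",S,"blue",(313,274),.01)
d("washT",T,"copper",(322,261),.022,15);d("washS",S,"copper",(313,270),.022,15)
big=lambda c,u,v,r:cv2.resize(c["pixels"][v-r:v+r,u-r:u+r],(390,290),interpolation=cv2.INTER_CUBIC)
cv2.imwrite("pics/crops.png",np.vstack([np.hstack([big(T,322,261,30),big(S,313,270,30)]),np.hstack([big(T,226,272,20),big(S,293,216,20)])]))
E
python3 m.py
```

```text
[[21, 20, 170], [19, 21, 131], [24, 26, 100], [19, 17, 167], [18, 18, 169], [21, 24, 105], [17, 19, 95], [30, 13, 96]] [[68, 9, 118], [68, 9, 119], [60, 7, 117], [60, 4, 119], [53, 9, 119], [45, 13, 115], [53, 10, 99]]
rollerT [333. 189.  24.  24.  90.] (321, 177, 25, 25) xy [ 0.6646 -0.0313  0.022 ]
rollerS [385.5 267.   16.   25.   90. ] (373, 259, 26, 17) xy [ 0.6652 -0.0236  0.014 ]
capT [225. 272.  14.  14.  90.] (218, 265, 15, 15) xy [0.4839 0.1929 0.015 ]
capS [293. 216.  14.  10.  90.] (288, 209, 11, 15) xy [0.4821 0.1894 0.017 ]
brT [321.7 261.4  32.4  41.4  58. ] (297, 238, 51, 48) xy [ 0.5104 -0.0103  0.01  ]
brS [312.6 273.9  41.2  28.   40.2] (289, 259, 49, 33) xy [ 0.5078 -0.0175  0.01  ]
washT [321.5 261.   16.   15.   90. ] (314, 253, 16, 17) xy [ 0.5105 -0.0097  0.022 ]
washS [312. 269.  10.  14.  90.] (305, 264, 15, 11) xy [ 0.5072 -0.0149  0.022 ]
```

View pics/crops.png

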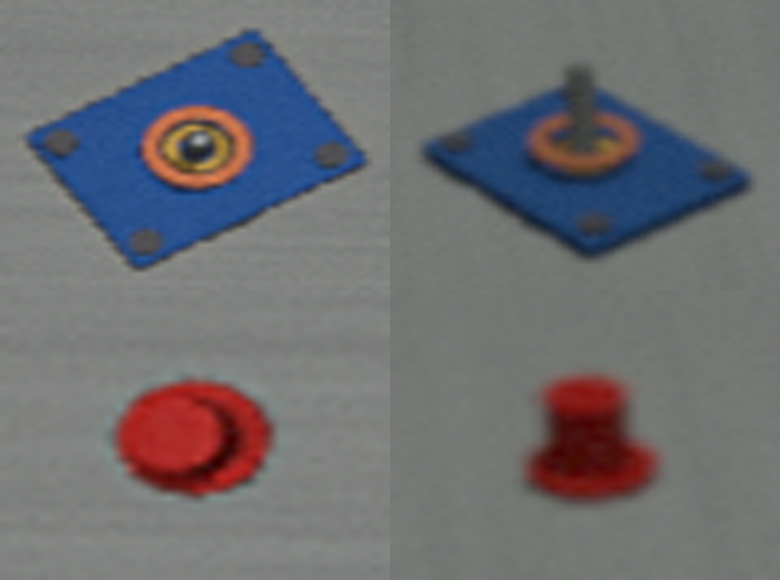

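Crop: blue bracket with copper washer at top (321.9,261) and side (312.2,268.9). Axle tip at side (311.6,253.2). The red cap stands flange down. Heights and sizes agree to a few mm, so I'll grasp the roller.

Run:
```python
from h import *
T=bot.read_camera("top");S=bot.read_camera("side")
print("washer",tri(T,(321.9,261),S,(312.2,268.9)).round(4),"roller top",tri(T,(333.2,188.8),S,(385.5,267)).round(4), "tipS@.066",onz(S,(311.6,253.2),.066).round(4))
p=np.array([.665,-.032,.16])
best=min((bot.inverse_kinematics(p,down(f)) for f in np.radians((-70,110))),key=lambda q:abs(q[5]) if q is not None else 9)
print(np.round(best,2)); bot.set_joints(best); print(bot.current_clock(),bot.current_ee_pos())
bot.line_to([.665,-.032,.004],max_speed=.12)
print(bot.current_ee_pos(),bot.current_contact_force().round(2) if hasattr(bot.current_contact_force(),'round') else bot.current_contact_force())
bot.set_gripper(0.3,20); print("open",bot.current_opening()*92,"grip",bot.current_grip_force(),bot.current_clock())
bot.line_to([.665,-.032,.12],max_speed=.15)
print(bot.current_opening()*92,bot.current_contact_force(),bot.current_clock())
T=bot.read_camera("top");S=bot.read_camera("side")
pt=proj(T,np.array([.665,-.032,.13]));ps=proj(S,np.array([.665,-.032,.13]));print(pt,ps)
b=lambda c,p,r:cv2.resize(c["pixels"][int(p[1])-r:int(p[1])+r,int(p[0])-r:int(p[0])+r],(390,390))
cv2.imwrite("pics/held.png",np.hstack([b(T,pt,40),b(S,ps,40)]))
```

```text
washer [ 0.5093 -0.0105  0.0184] roller top [ 0.6641 -0.0317  0.0215] tipS@.066 [ 0.5082 -0.015   0.066 ]
[-0.23  0.43  1.37  0.    1.34  0.99]
2.8917 [ 0.66497948 -0.03307865  0.16015671]
[ 0.66588196 -0.03216356  0.00511568] [-0.24 -0.11  0.25]
open 56.40153682979522 grip 20.00011056661606 4.975
56.0355936627641 [ 0.33410515  0.95542132 -1.1624561 ] 5.9
[335.45750323 178.02538333] [389.05596317 226.4492233 ]
```

View pics/held.png

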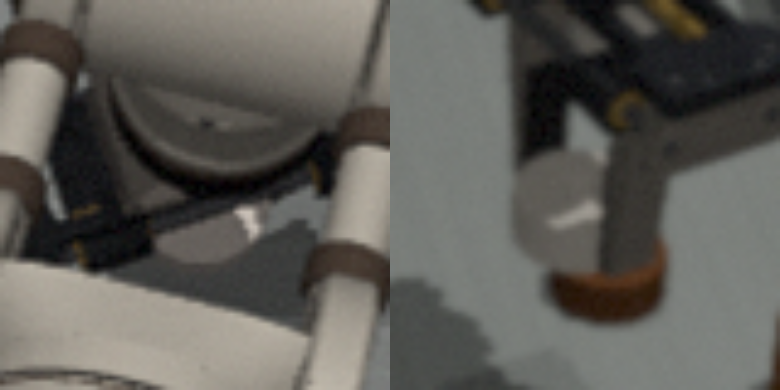

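The roller is in the gripper, at side (562,210) in the crop, but in shade. I'll stretch the contrast to check its tilt while moving it next to the axle.

Run:
```python
from h import *
S=bot.read_camera("side")
x=S["pixels"][196:246,360:412]; g=cv2.resize(x,(780,600),interpolation=cv2.INTER_CUBIC).astype(float)
g=np.clip((g-70)*3.2,0,255).astype(np.uint8); cv2.imwrite("pics/held2.png",g)
```

```text
(no output)
```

View pics/held2.png

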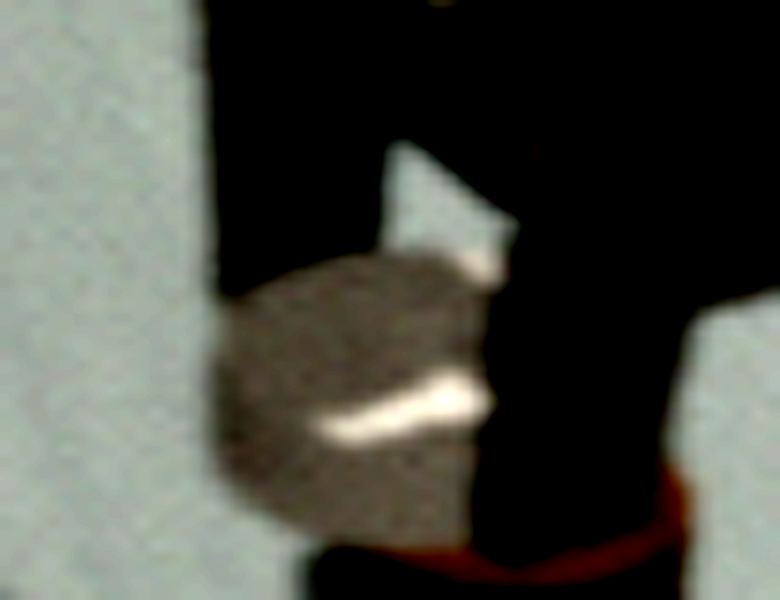

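The roller hangs flat: its vertical side edge is at crop x≈215, and it spans rows 216.7–241.7 in the full image. Next I'll move it over the axle and compare its outline with the prediction, to get the camera bias relative to the robot.

```bash
cat >> h.py <<'E'
def outline(c,ctr,rad,h):
    a=np.linspace(0,2*np.pi,90); P=np.array([proj(c,np.array(ctr)+[rad*np.cos(t),rad*np.sin(t),z]) for z in (0,h) for t in a])
    return P.min(0).round(1),P.max(0).round(1)
E
python3 - <<'E'
from h import *
S=bot.read_camera("side");p=bot.current_ee_pos();print(p,"pred pickup",outline(S,[p[0],p[1],p[2]-.0045],.028,.024),"seen left374.3 top216.7 bot241.7")
q=[.509,-.011,.11]
bot.line_to(q,max_speed=.15); p=bot.current_ee_pos()
T=bot.read_camera("top");S=bot.read_camera("side")
print(p,bot.current_clock(),"pred",outline(S,[p[0],p[1],p[2]-.0045],.028,.024),"tip pred",proj(S,np.array([.509,-.011,.066])))
x=S["pixels"][215:275,280:345]; g=cv2.resize(x,(780,600),interpolation=cv2.INTER_CUBIC).astype(float)
g=np.clip((g-50)*2.4,0,255).astype(np.uint8); cv2.imwrite("pics/over.png",g)
E
```

```text
[ 0.66420618 -0.03185122  0.11857455] pred pickup (array([374.4, 215. ]), array([402.9, 241.4])) seen left374.3 top216.7 bot241.7
[ 0.50974271 -0.01122165  0.11031073] 7.4 pred (array([296.9, 219.3]), array([325.2, 245.7])) tip pred [311.80258726 251.92068588]
```

View pics/over.png

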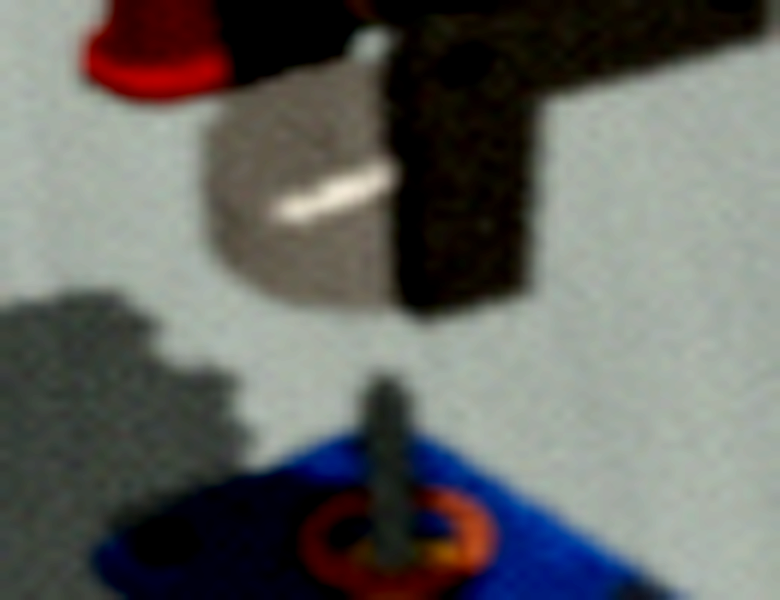

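Crop: roller left edge at full-image 297.2 (predicted 296.9), bottom row 245.8 (predicted 245.7). Axle tip at about (312.1,252.8), against 311.8,251.9 predicted for (.509,-.011). All agree within about 2 mm, so I'll lower the roller while watching the forces.

Run:
```python
from h import *
f0=np.array(bot.current_contact_force()); print(f0)
x,y=.509,-.0115
bot.line_to([x,y,.076],max_speed=.08)
for z in (.068,.06,.05,.042,.034,.029):
    bot.line_to([x,y,z],max_speed=.04)
    f=np.array(bot.current_contact_force())-f0; print(np.round(bot.current_ee_pos(),4),f.round(2),np.round(bot.current_ft_torque(),2))
    if f[2]>6: print("stop");break
print(bot.current_clock())
```

```text
[-0.31579848  0.98222265 -1.56048291]
[ 0.5088 -0.0115  0.0678] [-0.54 -0.49  0.53] [-0.    0.04  0.02]
[ 0.5087 -0.0114  0.0596] [ 1.25 -0.94  1.62] [-0.01 -0.04 -0.02]
[ 0.5087 -0.0114  0.0496] [ 0.38 -1.16  1.02] [-0.06  0.01  0.  ]
[ 0.5087 -0.0114  0.0416] [ 0.89 -0.88  1.08] [-0.01 -0.02 -0.02]
[ 0.5087 -0.0114  0.0336] [ 0.12 -0.22  0.37] [-0.01 -0.    0.05]
[ 0.5087 -0.0114  0.0287] [ 0.06 -0.96  1.36] [-0.04  0.01  0.01]
10.05
```

Run:
```python
from h import *
x,y=.509,-.0115
bot.line_to([x,y,.0265],max_speed=.03); print(bot.current_contact_force())
bot.set_gripper(.8); bot.line_to([x,y,.10],max_speed=.15)
q=min((q for f in np.radians((-70,110)) if (q:=bot.inverse_kinematics([.483,.192,.14],down(f))) is not None),key=lambda q:abs(q[5])); print(np.round(q,2))
bot.set_joints(q); print(bot.current_clock(),bot.current_ee_pos())
T=bot.read_camera("top");S=bot.read_camera("side")
b=lambda c,u,v,r:cv2.resize(c["pixels"][v-r:v+r,u-r:u+r],(390,390),interpolation=cv2.INTER_CUBIC)
cv2.imwrite("pics/placed.png",np.hstack([b(T,322,258,35),b(S,312,262,35)]))
```

```text
[-0.30577059 -0.53812641 -0.78573412]
[0.15 0.09 1.83 0.   1.23 1.37]
12.2417 [0.48272721 0.19110945 0.13904313]
```

View pics/placed.png

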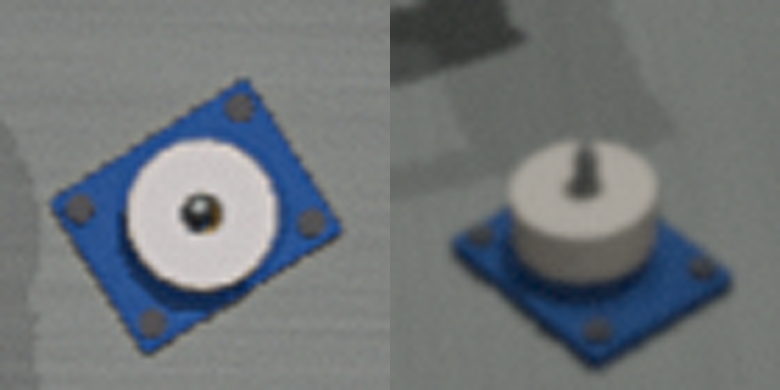

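The roller lies flat on the washer with the axle centred in its bore, at top crop (201,212) and side crop (583,185). Now the cap.

Run:
```python
from h import *
x,y=.483,.192
bot.line_to([x,y,.009],max_speed=.12); bot.hold(.2); p0=np.array(bot.current_ee_pos()); print(p0,bot.current_contact_force())
bot.set_gripper(.1,35); print(bot.current_opening()*92,bot.current_grip_force(),np.round(bot.current_ee_pos(),4))
bot.line_to([x,y,.13],max_speed=.15); bot.hold(.2); print(bot.current_opening()*92,bot.current_contact_force())
bot.goto([.509,-.0115,.13],down(np.radians(-70))) if 0 else bot.line_to([.509,-.0115,.13],max_speed=.18)
bot.hold(.3); p=np.array(bot.current_ee_pos()); print(p,bot.current_clock())
S=bot.read_camera("side")
print("pred flange",outline(S,[p[0],p[1],p[2]-p0[2]],.017,.006))
k=blob(S,"red",proj(S,p),30); print(cv2.boundingRect(k))
x=S["pixels"][205:265,280:345]; g=cv2.resize(x,(780,600),interpolation=cv2.INTER_CUBIC).astype(float)
cv2.imwrite("pics/cap.png",np.clip((g-30)*1.8,0,255).astype(np.uint8))
```

```text
[0.48353181 0.19210827 0.00963213] [-0.1948716   0.57473745  0.61983408]
21.33987449925598 34.999876795336604 [0.483 0.192 0.009]
20.893098196433463 [ 1.00746393 -0.27220764 -1.54907342]
[ 0.50895155 -0.01104868  0.12999864] 17.375
pred flange (array([302.1, 223.8]), array([319.1, 236.5]))
(304, 232, 3, 2)
```

View pics/cap.png

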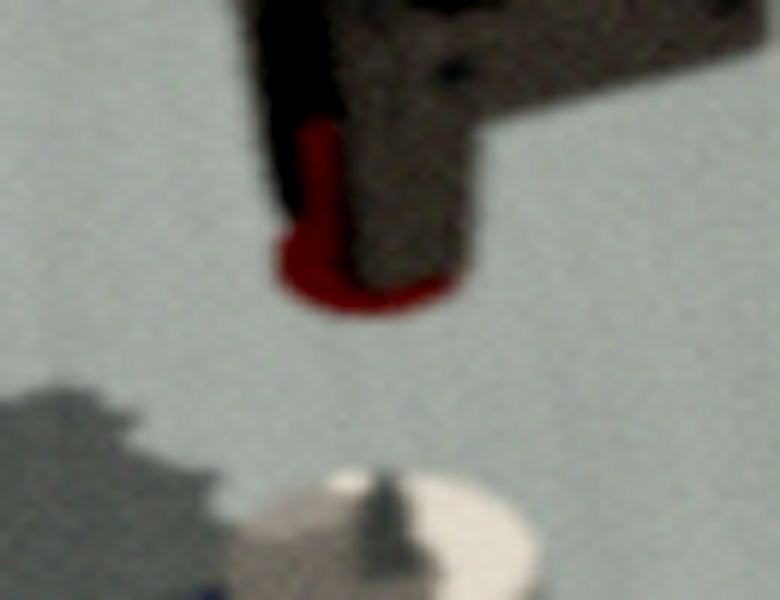

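The cap sits centred in the hand: its flange is at full-image 302.9–318.8 and bottom row 236.4, against 302.1–319.1 and 236.5 predicted. The axle tip at col 312.2 lines up to about 0.5 mm. Pressing on with force feedback.

Run:
```python
from h import *
f0=np.array(bot.current_contact_force()); x,y=.5095,-.0115
bot.line_to([x,y,.078],max_speed=.1)
z=.078; log=[]; F=0; why=""
while True:
    z-= .001 if z>.058 and F<8 else .0004
    bot.line_to([x,y,z],max_speed=.03); bot.hold(.02)
    f=np.array(bot.current_contact_force())-f0; F=f[2]; p=bot.current_ee_pos()
    log.append((round(z*1e3,1),round(p[2]*1e3,1),*f.round(1).tolist()))
    if F>23 or np.hypot(f[0],f[1])>12 or z<.040: break
    if bot.current_clock()>42: print("time");break
for l in log: print(*l)
print(bot.current_clock(),bot.current_opening()*92,bot.current_grip_force(),p)
```

```text
77.0 77.6 0.7 1.8 0.8
76.0 76.0 0.5 0.0 -0.3
75.0 74.9 0.0 -0.7 0.8
74.0 73.9 -0.1 0.2 0.7
73.0 72.9 -0.7 0.2 0.6
72.0 71.9 -0.6 -0.4 0.4
71.0 70.9 -0.5 -0.0 0.3
70.0 69.9 0.6 0.8 0.1
69.0 68.9 0.1 -0.2 1.1
68.0 67.9 0.2 -0.3 -0.2
67.0 66.9 -0.5 -0.6 0.6
66.0 65.8 -0.4 0.2 0.4
65.0 64.8 -1.1 1.1 0.1
64.0 63.8 -1.4 2.6 0.9
63.0 63.0 -2.3 1.9 2.8
62.0 62.1 -0.6 2.0 1.9
61.0 61.2 0.9 2.4 2.4
60.0 59.7 -1.5 -0.5 -0.2
59.0 58.2 0.5 -1.5 -3.4
58.0 56.5 4.1 -0.1 -15.6
57.6 57.1 -3.2 2.0 0.2
57.2 57.5 -3.5 2.5 -1.3
56.8 56.9 -3.9 2.5 -1.2
56.4 56.2 -4.0 2.7 -3.9
56.0 55.5 -3.1 2.4 -6.6
55.6 55.4 -3.4 2.2 -3.8
55.2 55.3 -5.1 2.7 -2.1
54.8 55.0 -6.2 2.3 -2.3
54.4 54.5 -5.1 2.2 -2.5
54.0 54.3 -6.5 2.5 -0.6
53.6 54.1 -7.1 2.3 0.5
53.2 54.0 -8.0 2.0 3.2
52.8 53.5 -6.6 3.5 0.5
52.4 53.3 -5.9 2.5 3.1
52.0 53.0 -6.3 2.9 3.1
51.6 52.8 -6.9 3.5 4.8
51.2 52.6 -7.5 3.8 5.7
50.8 51.9 -4.5 2.8 2.0
50.4 51.7 -5.7 2.6 3.5
50.0 51.5 -6.3 2.0 4.3
49.6 50.8 -5.9 2.6 -0.8
49.2 49.6 -6.2 4.2 -2.1
48.8 49.2 -6.4 2.8 -0.4
48.4 48.9 -6.0 4.3 0.3
48.0 48.7 -6.9 4.0 1.7
47.6 48.5 -8.1 4.2 3.4
47.2 48.3 -8.4 5.0 5.0
46.8 48.0 -8.2 4.1 5.9
46.4 47.6 -6.4 4.2 2.7
46.0 47.4 -6.4 4.4 5.5
45.6 47.3 -7.0 4.2 7.5
45.2 47.3 -9.1 4.1 9.5
44.8 47.3 -9.8 4.6 13.1
44.4 47.2 -10.5 5.4 16.3
44.0 47.2 -13.3 4.8 18.7
32.7583 21.128828067637713 35.03481379710138 [ 0.51046729 -0.01151327  0.04723707]
```

Hard stop found at TCP z≈47.2 mm, about 7.8 mm of washer travel, and the force is rising steeply there. I'll relieve the side load and finish the push to about 26 N.

Run:
```python
from h import *
f0=np.array([-.3,.5,-1.5]); x,y,z=.5095,-.0115,.0440; log=[]
for i in range(30):
    f=np.array(bot.current_contact_force())-f0
    log.append((round(x*1e3,1),round(z*1e3,1),*f.round(1).tolist(),np.round(np.array(bot.current_ee_pos())*1e3,1).tolist()))
    if f[2]>25.5: break
    if f[0]<-6 and x>.507: x-=.0005
    else: z-=.0003
    if f[2]<22 and x<.509: z-=.0002
    bot.line_to([x,y,z],max_speed=.03); bot.hold(.04)
bot.hold(.4); f=np.array(bot.current_contact_force())-f0
for l in log: print(*l)
print("final",f.round(1),bot.current_clock())
```

```text
509.5 44.0 -12.7 4.2 19.2 [510.5, -11.5, 47.2]
509.0 44.0 -10.6 4.6 18.1 [510.4, -11.5, 47.2]
508.5 43.8 -9.8 5.1 18.7 [510.3, -11.5, 47.2]
508.0 43.6 -7.7 5.3 17.1 [510.3, -11.5, 47.2]
507.5 43.4 -7.4 4.5 18.1 [510.2, -11.5, 47.2]
507.0 43.2 -8.5 5.2 18.7 [510.0, -11.6, 47.2]
506.5 43.0 -7.6 5.7 17.9 [509.9, -11.6, 47.2]
506.5 42.5 -9.3 5.6 22.3 [509.9, -11.6, 47.1]
506.5 42.2 -9.6 6.7 24.0 [510.0, -11.6, 47.1]
506.5 41.9 -9.8 6.6 25.5 [510.0, -11.6, 47.1]
final [-9.8  6.4 26. ] 35.7833
```

Run:
```python
from h import *
bot.line_to([.5085,-.0115,.0462],max_speed=.03); bot.hold(.1); print(bot.current_contact_force(),bot.current_ee_pos())
bot.set_gripper(.7); print(bot.current_contact_force())
p=bot.current_ee_pos(); bot.line_to([p[0],p[1],.14],max_speed=.12)
bot.line_to([.46,.16,.2],max_speed=.2); print(bot.current_clock(),bot.current_contact_force())
T=bot.read_camera("top");S=bot.read_camera("side")
b=lambda c,u,v,r:cv2.resize(c["pixels"][v-r:v+r,u-r:u+r],(390,390),interpolation=cv2.INTER_CUBIC)
cv2.imwrite("pics/end.png",np.hstack([b(T,322,258,35),b(S,312,258,35)]))
```

```text
[-5.87280591  4.69394307  5.12865327] [ 0.5096455  -0.01124679  0.0479958 ]
[ 0.07536866 -0.87932014 -0.08556044]
38.9917 [-0.21823372 -0.70121556 -0.00718633]
```

View pics/end.png

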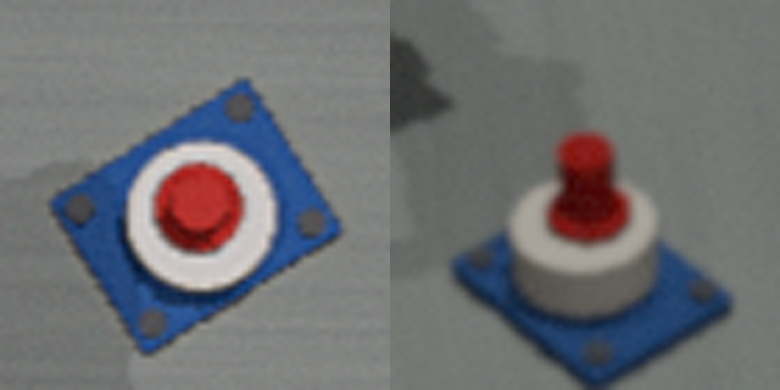

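The cap is down, with its flange flat on the roller (side crop (588,215)). While unloading, the TCP rose about 0.8 mm, so the roller may have lifted off the stop. There's time to check by pushing on the cap's top with closed fingers.

Run:
```python
from h import *
xc,yc=.5098,-.0115; f0=np.array(bot.current_contact_force())
bot.set_gripper(0,10)
bot.line_to([xc,yc,.12],max_speed=.2); bot.line_to([xc,yc,.083],max_speed=.08)
z=.083; x=xc; log=[]; F=0
while bot.current_clock()<52 and z>.055:
    z-=.0015 if F<1.5 else .0008
    x=xc-.00015*max(F,0)
    bot.line_to([x,yc,z],max_speed=.05); bot.hold(.03)
    f=np.array(bot.current_contact_force())-f0; F=f[2]
    log.append((round(z*1e3,1),*f.round(1).tolist(),np.round(np.array(bot.current_ee_pos())*1e3,2).tolist()))
    if F>23 or np.hypot(f[0],f[1])>10: break
bot.hold(.2); f=np.array(bot.current_contact_force())-f0
for l in log: print(*l)
print(f.round(1),np.round(np.array(bot.current_ee_pos())*1e3,2),bot.current_clock())
```

```text
81.5 -1.3 1.5 1.4 [510.1, -11.59, 81.86]
80.0 -0.6 0.7 1.0 [509.55, -11.49, 79.98]
78.5 -1.5 0.4 0.7 [509.58, -11.49, 78.4]
77.0 -1.0 0.4 0.6 [509.61, -11.48, 76.9]
75.5 -0.2 1.0 0.7 [509.63, -11.49, 75.39]
74.0 -0.9 1.1 2.3 [509.88, -11.54, 74.17]
73.2 -0.4 2.5 4.4 [509.88, -11.47, 73.58]
72.4 -1.3 2.6 7.4 [509.92, -11.52, 73.27]
71.6 -0.7 2.0 8.0 [509.71, -11.58, 72.6]
70.8 -3.8 2.2 13.6 [509.73, -11.58, 72.56]
70.0 -3.9 2.7 16.5 [509.68, -11.64, 72.51]
69.2 -3.7 3.8 20.4 [509.74, -11.68, 72.49]
68.4 -4.7 3.9 23.5 [509.76, -11.71, 72.45]
[-4.2  4.1 24. ] [509.76 -11.74  72.45] 45.7083
```

The cap's top had risen about 1.6 mm when the gripper let go, and it is now back at the hard stop at 24 N. I'll finish the push and unload in steps, watching whether it stays down.

Run:
```python
from h import *
f0=np.array([-.2,-.7,0]); y=-.0115
def go(x,z,h=.05):
    bot.line_to([x,y,z],max_speed=.05); bot.hold(h); f=np.array(bot.current_contact_force())-f0
    print(round(z*1e3,1),f.round(1),np.round(np.array(bot.current_ee_pos())*1e3,2))
go(.5065,.0678,.4)
for x,z in ((.5075,.070),(.5085,.0715),(.5095,.0722),(.5097,.0728),(.5097,.0736),(.5097,.0745)): go(x,z)
print(bot.current_clock())
```

```text
67.8 [-4.1  4.7 26. ] [509.84 -11.73  72.42]
70.0 [-0.8  2.4 15.4] [509.56 -11.71  72.52]
71.5 [-0.   0.9  8.5] [509.44 -11.69  72.56]
72.2 [-1.1  0.4  7.2] [509.54 -11.64  72.57]
72.8 [-0.5  0.   4.1] [509.48 -11.56  72.62]
73.6 [-0.3  0.3  0.3] [509.29 -11.36  73.11]
74.5 [0.5 1.6 0.1] [509.69 -11.5   74.49]
48.1583
```

Run:
```python
from h import *
for z in (.0732,.0724,.0716):
    bot.line_to([.5095,-.0115,z],max_speed=.05); bot.hold(.05); print(z,np.round(bot.current_contact_force(),1),np.round(bot.current_ee_pos(),5))
bot.line_to([.5097,-.0115,.13],max_speed=.12); print(bot.current_clock(),bot.current_contact_force())
```

```text
0.0732 [0.8 0.5 0.6] [ 0.50941 -0.01145  0.0731 ]
0.0724 [-0.2  0.2  3.2] [ 0.50967 -0.01153  0.07263]
0.0716 [-2.7  1.2  8.2] [ 0.50984 -0.01154  0.07259]
49.6917 [-0.43517239  0.25395726 -0.63081438]
```

The cap holds at 72.6 mm and is rigid when re-touched, so the roller is on the hard stop. Handing in.

```bash
python3 -c "
from workcell import bot
print(bot.job_done(),bot.current_clock())"
```

```text
the job is handed in; nothing more can be done
the job is handed in; nothing more can be done
```

I handed the job in at about 50 s: the roller is on the axle and the cap is pressed to the hard stop with about 26 N; the cap rose about 1.6 mm at the first release, so I pressed it again, and a light re-touch showed it holding.

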